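# Start up the carving bench

### The arm

A 6-joint arm with a two-finger parallel gripper is mounted at the origin on the work surface. World frame = base frame: x ahead of the robot, y to its left, z up, the work surface at z = 0. Lengths are in m, angles in rad, forces in N, time in s.
With the tool pointing down it reaches from about 0.425 to 0.95 m from the base axis. Payload 14.7 kg.
Tool frame: the origin (TCP) lies midway between the tips of the shut fingers; the grasp point (between the pads) lies grasp_offset behind it (grasp_offset is the distance from the TCP to the grasp point, in m); z points along the fingers, y is the line along which they close (so a half turn about z gives the same grasp; the last joint's range is limited). The gripper opens to 85 mm and grips with 20 to 120 N. Pads are 22 mm wide; open, the fingers measure 114 mm over their backs; the gripper's body (76 mm by 85 mm) begins 54 mm behind the grasp point. The pads swing forward as they close: fully open they stand 13 mm farther back than shut.
Start: joints at [-1.245, 0.48, 1.596, -0, 1.065, -0.047], TCP at [0.237, -0.605, 0.231] pointing down, gripper open.
Joint ranges: [-2.75, 2.75], [-0.82, 2.05], [0.23, 2.67], [-1.56, 4.7], [0.09, 2.69], [-2.92, 2.92]. Speed limits (rad/s): [1.89, 1.89, 2.39, 3.01, 3.01, 3.01].

### API

Orientations are given as a unit quaternion [x, y, z, w].
In Python, from plant import * gives the robot as it stands.
- The arm moves only by the tool send_rows, never from a script. Its argument "increments" is text: rows parted by semicolons, each of 5 numbers parted by spaces: the closure, from 0 (fully open) to 1 (shut), then the shift along the tool's x, y, z in m, then the turn about the tool's z in degrees. In form: jaw dx dy dz turn; .... A call has 1 to 5 rows; each row shifts and turns the commanded pose from where the row before left it, along the tool's axes as they then stand; what a row does not reach is not made up. A row lasts 1/12 s, in which the tool goes at most 41.7 mm and 7.16 degrees, less where a joint would pass 70% of its speed; a pose out of reach is approached as far as the arm can. A call is refused whole if a number of a shift passes 0.0417 or a number of a turn 7.16, either way. A call with a gripper value outside its range is refused whole. The fingers move at their own pace and stop on an object; "newtons" is the grip in N (left out, the last holds). Time passes only in rows, so rows that do not move let the fingers close. It gives the time, the measured TCP pose, the force, the opening and the grip force at its end, in the units of the state.
- read_state(): the state, without advancing time (a new reading comes with each control period).
- read_camera(name): name is "side" or "top"; returns a dict with "color" (480x640x3 uint8, blue, green, red), "fovy" (degrees; the focal length in pixels is half the picture's height over the tangent of half this angle, whatever the lens; pixels are square), "cx", "cy" (the principal point, pixels), "cam_to_world" (4x4, takes a point from camera to world coordinates). Camera axes: x right, y up, looking along -z (the intrinsics and any distortion apply to the point x, -y, -z); pixel columns grow to the right and rows downward; lengths in m; the calibration is good to about 2 mm. A picture is of the moment at which its call begins. There is no depth.
- hand_in(): hands the job in; it is judged then, once.
The state is a dict: "t": time; "joints": joint angles; "joint_velocities": joint speeds; "joint_torque": joint torques, N m; "position": TCP position; "eef_rot": TCP orientation; "ft_force": force on the tool from outside, world axes, zero at the start; "ft_torque": the same for the moment, N m; "opening": finger opening in m; "gripper_force": force on a finger pad.
Only numpy, scipy, OpenCV 4.12 (cv2) and the standard library are available. Lean on these libraries where they do the work, as an engineer would, in place of code of your own. Each camera call takes 0.05 s, during which the arm holds its last target. There are 200 camera calls.

### The job

Switch the carving bench on for work, in the safe order: first the red rocker of the white power block, then the green start button of the dust extractor, and last the black rocker of the blue carving control unit. Give each a light press with the fingertips until it is fully over or fully in; grasp and lift nothing, leave the speed dial as it is set, and do not disturb anything else on the bench.

Things in the scene. Friction and masses are not known exactly. Their poses are not given: they have to be found in the camera images.
- power_block: White bench power block screwed to the bench (fixed; place and yaw vary): 225 x 58 x 42 mm high, with 4 mm thick screw lugs reaching 24 mm past both ends. Origin at the centre of its underside, z up; x runs along the block from the rocker's end (-x, towards the robot) past three flat round sockets on top. The red rocker's pivot is at x -70, z +46 mm, on its centre line.
- master (a joint): Red rocker of the power block, rad: 0 = off (start), 0.42 = on. Dished: two halves 18 mm long, 24 mm wide meet in a V at the pivot. Off, the block's -x side half slopes up, its end 7 mm above the other, level half; on, the reverse. Stiff: 3 to 4 N moves it and it stays where left, so press till that half lies level. A blunt finger presses its outer part (may overhang) and keeps off the other half, which rises.
- master_press (a point): The spot to press: a point on the surface of the red rocker's raised half, 13 mm from the pivot; off, it is 12 mm to the block's -x side of the pivot and 51 mm above the bench. It moves with the rocker, about 5 mm down when on.
- extractor: Green metal bench dust extractor (fixed; stands left or right, yaw varies): 260 deep (x) x 240 wide (y) x 195 mm high, origin at the centre of its underside, z up, slatted filter facing -x. On top: a grey starter box 58 x 98 x 26 mm centred at x -60 with two buttons, a black carrying handle at x +85 (110 mm long along y, 38 mm high), and a loose wax tin.
- start_button (a joint): Green start button, m: 0 = out (off, at the start), 0.006 = in (on). Stiff: about 4 N moves it and it stays where left, so press it home. The red stop button beside it (42 mm to the extractor's -y side, same size) is linked: in at the start, it pops out 6 mm as the green one goes in; pushing it back in would switch off again.
- start_top (a point): Centre of the top face of the green start button, 26 mm in diameter; in the extractor's frame x -60, y +21 mm, 231 mm above the bench while out, 6 mm lower when in. Press straight down.
- carver_unit: Blue control unit of the electric carving handpiece (fixed; place and yaw vary): 170 (x) x 130 (y) x 75 mm high, origin at the centre of its underside, z up. On top: the black rocker, pivot at x -50, y +34, z +79 mm; the black speed dial, 33 mm across, 18 mm high, at x -46, y -32; at x +45 a cradle with the loose handpiece along y, its top about 107 mm above the bench.
- carver (a joint): Black rocker of the control unit, rad: 0 = off (as it starts), 0.42 = on. The same kind and size of switch as the red one, with its raised half on the unit's -x side; it moves and stays in the same way.
- carver_press (a point): The spot to press: a point on the raised half of the black rocker, 13 mm from the pivot; off, it is 12 mm to the unit's -x side of the pivot and 84 mm above the bench. It moves with the rocker, about 5 mm down when on.
- dial_pointer (a point): White pointer on top of the speed dial, 12 mm from its axis. The dial is set differently each time and turns easily; it must stay as set.
- handpiece: Loose steel carving handpiece, 26 mm thick and 135 mm long, lying in the control unit's cradle along the unit's y. Origin under its middle. Leave alone.
- wax_tin: Loose round tin, 62 mm in diameter and 31 mm high, standing on the extractor's top, some 95 mm or more behind its buttons. Origin at the centre of its underside. Leave alone.
- gouge_a: Loose carving gouge with a dark wooden handle, 230 mm long, 28 mm thick, lying on the bench on the robot's right, near side. Origin under the handle, near its ferrule; its x points to the blade's tip. Leave alone.
- gouge_b: Loose carving gouge with a light wooden handle, 230 mm long, 28 mm thick, lying on the bench on the robot's left, near side. Origin under the handle, near its ferrule; its x points to the blade's tip. Leave alone.
- mallet: Round wooden carver's mallet standing on its head, 88 mm in diameter, 218 mm high, at the back of the bench. Origin at the centre of its underside. Leave alone.
- finial: Turned and carved light wooden finial, 74 mm in diameter, 138 mm high, standing at the back. Origin at the centre of its underside. Leave alone.
- glue_bottle: White bottle with a blue cap, 62 mm in diameter, 135 mm high, standing at the back. Origin at the centre of its underside. Leave alone.
- offcut: Loose block of light wood, 85 x 45 x 30 mm, lying in the middle near the robot. Origin at the centre of its underside. Leave alone.

How it is judged:
By the outcome, as a careful person would: the job done as asked, in the order asked, and still so for the second after the job is handed in, with the robot touching nothing.
It also fails if it takes over 61 s, if anything falls off the work surface, if the arm or the gripper's body presses on something with over 40 N, if the wrist force passes 120 N, or if a joint passes its speed limit or range.

## Working session

There is one attempt and no reset: what is moved stays moved. The work goes in short steps, Python scripts to look and compute and a tool call to move; the robot and the scene stay as the last step left them, time stands still between calls to the robot, and variables do not carry over. Pictures are saved under pics/ and viewed, at most 10 in all, crops included, and the job is handed in when it is done.

Besides the shell and the picture viewer there is one more tool, called as name(argument=value, ...) on one line, values as JSON. send_rows: Moves the arm, as the interface text tells. Its arguments: {"type":"object","properties":{"increments":{"type":"string"},"newtons":{"type":"number"}},"required":["increments"]}

```bash
ls; mkdir -p pics; python3 - <<'E'
from plant import *
import cv2
for n in ("top","side"):
    c=read_camera(n); cv2.imwrite(f"pics/{n}0.png",c["color"])
    print(n,c["fovy"],c["cx"],c["cy"],{k:v for k,v in c.items() if k not in("color","fovy","cx","cy")})
s=read_state(); print(s)
E
```

```text
pics
top 56.86329034074063 314.1611423743268 230.3388541349664 {'cam_to_world': array([[-0.01449391,  0.99895065, -0.04344574,  0.50401228],
       [-0.9997562 , -0.01375436,  0.01727332,  0.01566585],
       [ 0.01665762,  0.0436855 ,  0.99890645,  1.3544349 ],
       [ 0.        ,  0.        ,  0.        ,  1.        ]])}
side 50.66643394865015 314.22724975214516 242.8714415123398 {'cam_to_world': array([[-8.30478805e-01,  2.89213183e-01, -4.76088951e-01,
         6.36795673e-02],
       [-5.57049456e-01, -4.32594232e-01,  7.08913347e-01,
         7.56011457e-01],
       [-9.26248197e-04,  8.53942601e-01,  5.20366387e-01,
         6.96521822e-01],
       [ 0.00000000e+00,  0.00000000e+00,  0.00000000e+00,
         1.00000000e+00]])}
{'t': 0.1, 'joints': array([-1.24458295e+00,  4.80786467e-01,  1.59679505e+00, -9.79562077e-06,
        1.06510929e+00, -4.65982226e-02]), 'joint_velocities': array([ 0.00011425, -0.00169563, -0.00298892,  0.00218383,  0.00033509,
       -0.00048822]), 'joint_torque': array([ 4.33746081e-04, -9.52254152e+01, -4.31042898e+01, -1.13444401e-04,
        5.12571409e-03,  8.52432458e-05]), 'position': array([ 0.23665352, -0.60499648,  0.23073121]), 'eef_rot': array([ 9.82676099e-01,  1.85330471e-01, -8.07573805e-05, -5.43125316e-04]), 'ft_force': array([-0.24272261,  0.78426323, -0.04561215]), 'ft_torque': array([ 0.03376752, -0.04058723,  0.02906718]), 'gripper_force': 0.0, 'opening': 0.08529045168420367}
```

View pics/top0.png

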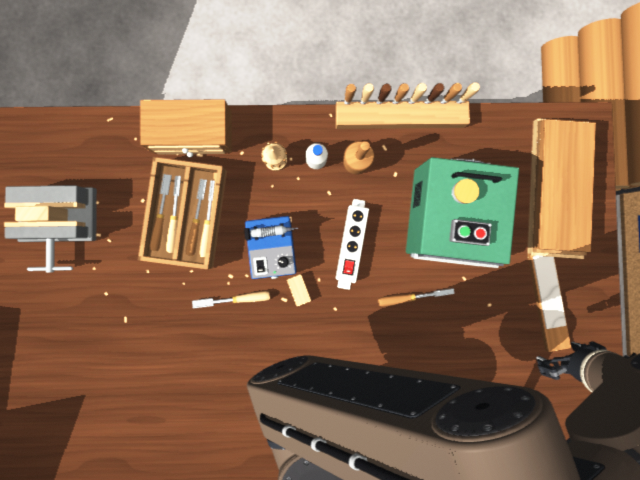

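View pics/side0.png

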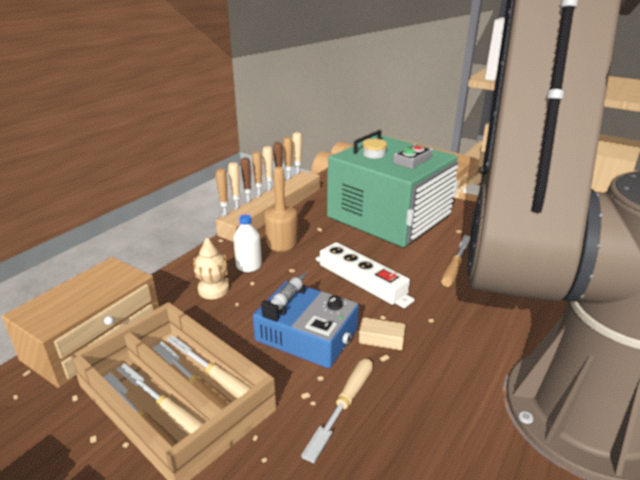

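The top view shows the red rocker at about (349,267), the green start button at (464,231) and the carver rocker at (260,265). The side view also shows all three, at about (388,275), (410,154) and (321,324). Next I'll measure them using colour masks and enlarge the three areas.

```bash
cat > h.py <<'E'
import numpy as np, cv2
from plant import *
def ray(c,u,v):
    f=240/np.tan(np.radians(c["fovy"]/2)); T=c["cam_to_world"]
    d=T[:3,:3]@np.array([(u-c["cx"])/f,-(v-c["cy"])/f,-1.]); return T[:3,3],d
def plane(c,u,v,z):
    o,d=ray(c,u,v); return o+d*(z-o[2])/d[2]
def proj(c,p):
    f=240/np.tan(np.radians(c["fovy"]/2)); T=c["cam_to_world"]
    q=T[:3,:3].T@(np.array(p)-T[:3,3]); return c["cx"]+f*q[0]/-q[2], c["cy"]-f*q[1]/-q[2]
def tri(c1,p1,c2,p2):
    A=np.zeros((3,3));b=np.zeros(3);L=[]
    for c,p in((c1,p1),(c2,p2)):
        o,d=ray(c,*p);d=d/np.linalg.norm(d);M=np.eye(3)-np.outer(d,d);A+=M;b+=M@o
    return np.linalg.solve(A,b)
def blobs(c,lo,hi,box,amin=10):
    x0,y0,x1,y1=box; hsv=cv2.cvtColor(c["color"],cv2.COLOR_BGR2HSV)[y0:y1,x0:x1]
    m=cv2.inRange(hsv,np.array(lo),np.array(hi)); n,l,s,ce=cv2.connectedComponentsWithStats(m)
    return [(s[i,4],ce[i]+[x0,y0],np.argwhere(l==i)[:,::-1]+[x0,y0]) for i in range(1,n) if s[i,4]>=amin]
E
python3 - <<'E'
from h import *
t=read_camera("top"); s=read_camera("side")
def P(n,bl):
    for a,ce,px in bl: print(n,a,ce.round(1),cv2.minAreaRect(px.astype(np.float32)))
P("red top",blobs(t,(0,170,120),(7,255,255),(335,250,365,285)))
P("red side",blobs(s,(0,170,100),(7,255,255),(365,255,415,290)))
P("white top",blobs(t,(0,0,170),(179,60,255),(325,190,380,300),50))
P("green top",blobs(t,(50,120,60),(80,255,255),(455,222,472,240),10))
P("stop top",blobs(t,(0,120,120),(8,255,255),(470,222,490,242),10))
P("stop side",blobs(s,(0,120,80),(8,255,255),(400,140,435,165),5))
P("blue top",blobs(t,(100,120,60),(120,255,255),(235,205,310,285),50))
P("ext top",blobs(t,(65,80,40),(90,255,255),(395,145,530,275),500))
a=lambda c,x0,y0,w,h:cv2.resize(c["color"][y0:y0+h,x0:x0+w],(400,300),interpolation=cv2.INTER_CUBIC)
cv2.imwrite("pics/c1.png",np.vstack([np.hstack([a(t,240,210,80,60+15)[:300],a(t,430,205,80,60)]),np.hstack([a(t,320,235,80,60),a(s,380,130,80,60)])]))
cv2.imwrite("pics/c2.png",np.vstack([np.hstack([a(s,280,280,80,60),a(s,350,250,80,60)])]))
E
```

```text
red top 96 [348.4 266.6] ((348.3108215332031, 267.1351318359375), (8.548747062683105, 12.001126289367676), 9.462322235107422)
red side 58 [383.8 274.6] ((384.3000183105469, 274.4000549316406), (11.627553939819336, 5.81377649307251), 26.56505012512207)
white top 1333 [351.2 243.9] ((351.60015869140625, 243.83935546875), (21.165193557739258, 90.53218078613281), 10.12467098236084)
green top 71 [464.9 230.7] ((465.0000305175781, 230.50003051757812), (8.049844741821289, 9.391485214233398), 63.43495178222656)
stop top 65 [480.  232.8] ((480.0, 233.0), (8.0, 8.0), 90.0)
stop side 19 [417.4 147.1] ((417.5, 147.0), (7.0, 2.0), -0.0)
blue top 384 [268.  222.4] ((267.3019714355469, 222.9705047607422), (10.438247680664062, 45.17576217651367), 84.42780303955078)
blue top 539 [270.4 241.3] ((269.6182556152344, 240.39599609375), (15.306011199951172, 44.64446258544922), 84.68545532226562)
ext top 8087 [462.2 210. ] ((462.5336608886719, 209.59060668945312), (104.01775360107422, 97.62065887451172), 6.20344877243042)
```

View pics/c1.png

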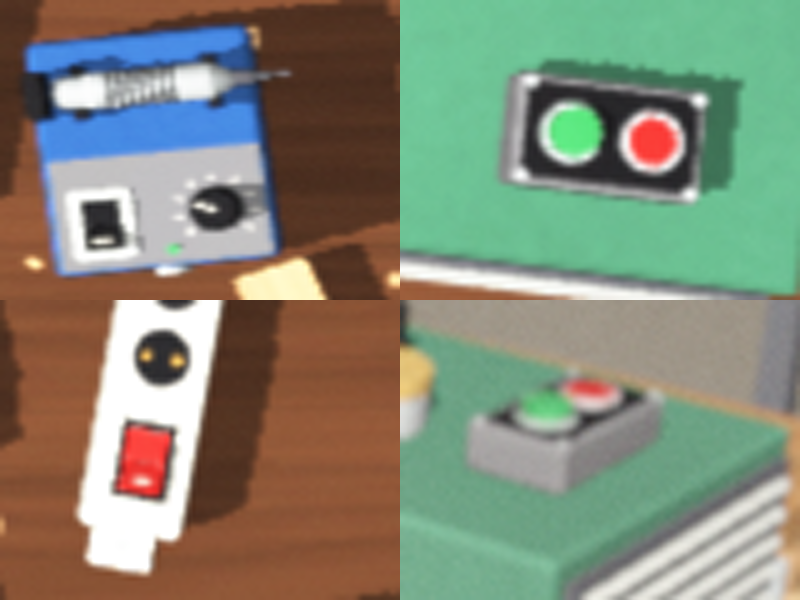

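View pics/c2.png

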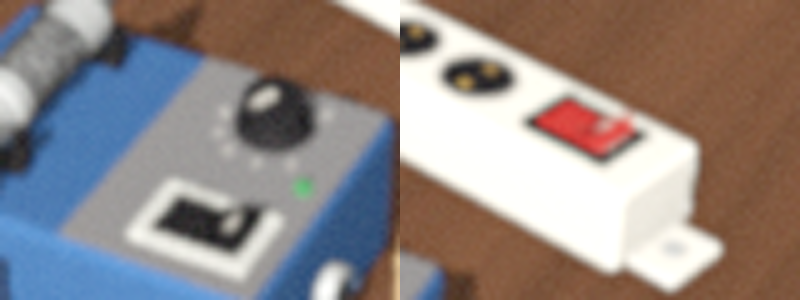

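The crops show the carver's white bezel centred at about (260,266.5) and the dial at (283.4,261.7). The green button is at (464.2,231.2), stop at (480.6,233.2), and the red rocker at (349,267). Now I'll work out the poses.

```bash
python3 - <<'E'
from h import *
t=read_camera("top"); s=read_camera("side")
def P(n,bl):
    for a,ce,px in bl: print(n,a,ce.round(1),[np.round(x,1) for x in cv2.minAreaRect(px.astype(np.float32))])
dk=blobs(t,(0,0,0),(179,255,70),(338,205,366,258),20); P("sock",dk)
rd=np.array(cv2.minAreaRect(blobs(t,(0,150,110),(8,255,255),(335,250,365,285))[0][2].astype(np.float32))[0])
pr=plane(t,*rd,.047); print("red pivot",pr)
sk=[plane(t,*b[1],.042) for b in dk]; print(sk)
v=max(sk,key=lambda q:q[0])-pr; print("pb yaw",np.degrees(np.arctan2(v[1],v[0])), [np.linalg.norm((q-pr)[:2]) for q in sk])
g=plane(t,464.6,231.0,.231); st=plane(t,480.3,233.1,.225); d=(g-st)[:2]
print("green",g,"stop",st,np.linalg.norm(d),"ext yaw",np.degrees(np.arctan2(d[1],d[0]))-90)
gs=blobs(s,(50,90,60),(72,255,255),(400,145,422,162),5); P("gs",gs)
# carver: white bezel
wb=blobs(t,(0,0,190),(179,40,255),(248,253,273,280),20); P("bezel",wb)
gb=blobs(t,(0,0,0),(179,255,75),(254,256,267,276),15); P("rock",gb)
dl=blobs(t,(0,0,0),(179,255,75),(276,252,292,272),15); P("dial",dl)
bz=plane(t,*(np.array(cv2.minAreaRect(wb[0][2].astype(np.float32))[0])),.077); d0=plane(t,283.4,261.7,.093)
d=(bz-d0)[:2]; print("bez",bz,"dial",d0,np.linalg.norm(d),"yaw from pair",np.degrees(np.arctan2(d[1],d[0])-np.arctan2(66,-4)))
for n,p in (("red",(pr[0],pr[1],.047)),("green",g),("bez",bz),("dial",d0)): print(n,"side proj",np.round(proj(s,p),1))
E
```

```text
sock 53 [357.4 215.6] [array([357.5, 215.5]), array([8.5, 8.5]), np.float64(45.0)]
sock 48 [354.6 230.6] [array([354.5, 230.5]), array([9., 7.]), np.float64(90.0)]
sock 46 [351.9 246. ] [array([352., 246.]), array([7.1, 8.6]), np.float64(11.3)]
red pivot [ 0.45093107 -0.10617324  0.047     ]
[array([ 0.60322828, -0.13610127,  0.042     ]), array([ 0.55877694, -0.1270755 ,  0.042     ]), array([ 0.51323116, -0.11817885,  0.042     ])]
pb yaw -11.117571665132399 [np.float64(0.15520993933344734), np.float64(0.10985279066239313), np.float64(0.06344631706530639)]
green [ 0.54590082 -0.38758082  0.231     ] stop [ 0.54017393 -0.43009312  0.225     ] 0.042896304208307125 ext yaw -7.672206948609741
gs 35 [408.8 150.3] [array([409., 150.]), array([4., 8.]), np.float64(90.0)]
bezel 388 [261.7 263.7] [array([261., 265.]), array([24., 22.]), np.float64(90.0)]
rock 50 [260.  264.7] [array([260. , 265.5]), array([9., 6.]), np.float64(90.0)]
dial 66 [283.8 261.5] [array([283.5, 261.5]), array([9., 9.]), np.float64(90.0)]
bez [0.46213298 0.14756381 0.077     ] dial [0.47103975 0.08240782 0.093     ] 0.06576195026678042 yaw from pair 4.315805581832418
red side proj [385.5 274. ]
green side proj [407.9 149.3]
bez side proj [318.8 323.8]
dial side proj [333.5 297.5]
```

```bash
cat >> h.py <<'E'
def yaw(s): 
    q=s["eef_rot"]; return 2*np.arctan2(q[1],q[0])
def togo(x,y,z,yawdeg=None):
    s=read_state(); a=yaw(s); d=np.array([x,y,z])-s["position"]
    print("t %.2f pos %s yaw %.2f F %s open %.3f"%(s["t"],s["position"].round(4),np.degrees(a),s["ft_force"].round(1),s["opening"]))
    print("tool dx %.4f dy %.4f dz %.4f turn %s"%(d[0]*np.cos(a)+d[1]*np.sin(a), d[0]*np.sin(a)-d[1]*np.cos(a), -d[2], None if yawdeg is None else np.degrees(a)-yawdeg))
E
python3 - <<'E'
from h import *
t=read_camera("top"); s=read_camera("side")
print("carver tri",tri(t,(259.9,265.9),s,(320.6,325.2)),"plane",plane(t,259.9,265.9,.077),plane(s,320.6,325.2,.077))
print("red tri",tri(t,(348.5,267.1),s,(386.9,275.1)),plane(t,348.5,267.1,.047),plane(s,386.9,275.1,.047))
print("green tri",tri(t,(464.6,231),s,(408.9,150.6)),plane(s,408.9,150.6,.231))
bz=plane(t,259.9,265.9,.077);d0=plane(t,283.5,261.5,.093);d=(bz-d0)[:2]
print("yaw pair",np.degrees(np.arctan2(d[1],d[0])-np.arctan2(66,-4)))
for a,b in (((60,272),(28,50)),((278,250),(252,30))):   # unit's side edges in crop c1
    p,q=[plane(t,240+u/5-.4,210+v/4-.4,.075) for u,v in(a,b)]; print("edge yaw",np.degrees(np.arctan2(*(q-p)[[1,0]])),p,q)
togo(.40,-.33,.29,-11)
E
```

```text
carver tri [0.4583883  0.14996027 0.07716824] plane [0.45960478 0.15073736 0.077     ] [0.45724784 0.14907667 0.077     ]
red tri [ 0.44956598 -0.10755575  0.04382823] [ 0.45110206 -0.10653024  0.047     ] [ 0.44636747 -0.10423646  0.047     ]
green tri [ 0.54498204 -0.38953601  0.22710476] [ 0.54007165 -0.38087559  0.231     ]
yaw pair 6.448663359048734
edge yaw 6.103962198525892 [0.4264098  0.17502281 0.075     ] [0.58618126 0.19210863 0.075     ]
edge yaw 4.689913651430052 [0.44022283 0.04980947 0.075     ] [0.59892107 0.06282872 0.075     ]
t 0.40 pos [ 0.2368 -0.6053  0.2312] yaw 21.36 F [ 0.8 -0.   0.6] open 0.085
tool dx 0.2523 dy -0.1969 dz -0.0588 turn 32.36078807976446
```

send_rows(increments="1 0 0 -0.012 6.5; 1 0 0 -0.012 6.5; 1 0 0 -0.012 6.5; 1 0 0 -0.012 6.5; 1 0 0 -0.012 6.4", newtons=40)

```text
t: 0.82
position: [0.2367, -0.6053, 0.2919]
eef_rot: [0.995, -0.099, -0.0, -0.0]
ft_force: [0.1, -0.4, -0.4]
opening: 0.0257
gripper_force: 0.0
```

send_rows(increments="1 0.0113 -0.0368 0 0; 1 0.0113 -0.0368 0 0; 1 0.0113 -0.0368 0 0; 1 0.0113 -0.0368 0 0; 1 0.0113 -0.0368 0 0")

```text
t: 1.23
position: [0.3278, -0.434, 0.2914]
eef_rot: [0.995, -0.096, 0.0, 0.0]
ft_force: [0.9, -0.6, 0.7]
opening: 0.0003
gripper_force: 0.0
```

send_rows(increments="1 0.0113 -0.0368 0 0; 1 0.0113 -0.0368 0 0; 1 0.0113 -0.0368 0 0; 1 0.0113 -0.0368 0 0; 1 0 -0.03 0 0")

```text
t: 1.65
position: [0.4074, -0.2683, 0.2915]
eef_rot: [0.995, -0.096, 0.001, 0.0]
ft_force: [0.1, 0.7, 0.1]
opening: -0.0001
gripper_force: 0.0
```

send_rows(increments="1 0 -0.034 0.02 0; 1 0 -0.034 0.02 0; 1 0 -0.034 0.02 0; 1 0 -0.034 0.02 0; 1 0 -0.034 0.02 0")

```text
t: 2.07
position: [0.4384, -0.1019, 0.1908]
eef_rot: [0.995, -0.096, 0.0, 0.0]
ft_force: [0.5, -0.5, 0.5]
opening: -0.0002
gripper_force: 0.0
```

```bash
python3 -c "
from h import *
togo(.4353,-.103,.08,-11.1)"
```

```text
t 2.07 pos [ 0.4384 -0.1019  0.1908] yaw -11.05 F [ 0.5 -0.5  0.5] open -0.000
tool dx -0.0028 dy 0.0017 dz 0.1108 turn 0.04675260408613546
```

send_rows(increments="1 -0.0028 0.0017 0.028 0; 1 0 0 0.028 0; 1 0 0 0.028 0; 1 0 0 0.028 0; 1 0 0 0.01 0")

```text
t: 2.48
position: [0.4339, -0.104, 0.0665]
eef_rot: [0.995, -0.096, -0.001, -0.0]
ft_force: [-0.9, 0.7, 0.4]
opening: 0.0001
gripper_force: 0.0
```

```bash
python3 -c "
from h import *
togo(.4353,-.103,.046,-11.1)
s=read_camera('side');t=read_camera('top')
print(proj(s,read_state()['position']),proj(t,read_state()['position']))
a=lambda c,x0,y0,w,h:cv2.resize(c['color'][y0:y0+h,x0:x0+w],(400,300),interpolation=cv2.INTER_CUBIC)
cv2.imwrite('pics/r1.png',np.hstack([a(s,340,230,96,72),a(t,300,215,96,72)]))"
```

```text
t 2.48 pos [ 0.4339 -0.104   0.0665] yaw -11.02 F [-0.9  0.7  0.4] open 0.000
tool dx 0.0012 dy -0.0012 dz 0.0205 turn 0.07949105323579353
(np.float64(392.627344438119), np.float64(269.16750140644785)) (np.float64(348.46426782304303), np.float64(273.29727744051377))
```

View pics/r1.png

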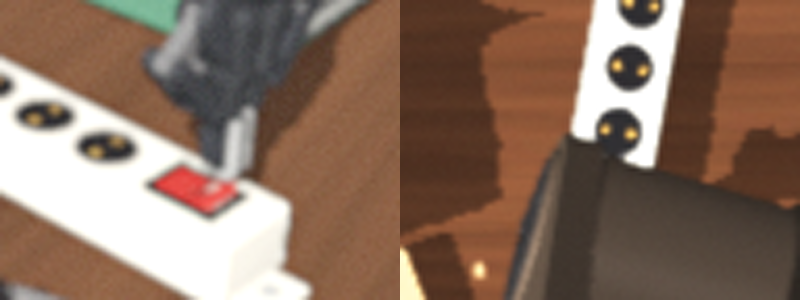

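The side crop shows the fingertips at about px (394,272), above the raised outer end of the red rocker. I'll press now.

send_rows(increments="1 0.001 -0.001 0.006 0; 1 0 0 0.004 0; 1 0 0 0.003 0; 1 0 0 0.002 0; 1 0 0 0.002 0")

```text
t: 3.0
position: [0.4367, -0.1039, 0.0526]
eef_rot: [0.995, -0.096, 0.0, 0.0]
ft_force: [-1.8, 0.8, 4.1]
opening: -0.0003
gripper_force: 2.2
```

send_rows(increments="1 0 0 0.001 0; 1 0 0 0.001 0; 1 0 0 0.001 0")

```text
t: 3.25
position: [0.4361, -0.1037, 0.0494]
eef_rot: [0.995, -0.096, -0.0, -0.0]
ft_force: [-2.5, 0.2, 2.9]
opening: -0.0002
gripper_force: 1.8
```

send_rows(increments="1 0 0 0.001 0; 1 0 0 0.001 0; 1 0 0 0.0005 0")

```text
t: 3.5
position: [0.4364, -0.1038, 0.0467]
eef_rot: [0.995, -0.096, -0.0, -0.0]
ft_force: [-2.4, 1.3, 3.6]
opening: -0.0
gripper_force: 1.5
```

send_rows(increments="1 0 0 0.0005 0; 1 0 0 0.0005 0")

```text
t: 3.67
position: [0.4364, -0.1038, 0.0458]
eef_rot: [0.995, -0.096, 0.0, -0.0]
ft_force: [-4.0, 1.0, 17.0]
opening: -0.0002
gripper_force: 8.4
```

send_rows(increments="1 0 0 -0.01 0; 1 0 0 -0.04 0; 1 0 0 -0.04 0; 1 0 0 -0.04 0; 1 0 0 -0.04 0")

```text
t: 4.08
position: [0.4363, -0.1037, 0.2178]
eef_rot: [0.995, -0.096, 0.0, 0.0]
ft_force: [1.4, -0.8, -0.9]
opening: -0.0001
gripper_force: 0.0
```

send_rows(increments="1 0 0.02 -0.03 0; 1 0 0.03 -0.025 0; 1 0 0.035 -0.015 0; 1 0 0.038 0 0")

```text
t: 4.42
position: [0.4143, -0.2263, 0.2896]
eef_rot: [0.995, -0.095, 0.003, 0.001]
ft_force: [2.4, -0.6, 0.4]
opening: 0.0003
gripper_force: 0.0
```

```bash
python3 -c "
from h import *
togo(.5447,-.387,.30,-7.5)
s=read_camera('side');t=read_camera('top')
a=lambda c,x0,y0,w,h:cv2.resize(c['color'][y0:y0+h,x0:x0+w],(400,300),interpolation=cv2.INTER_CUBIC)
cv2.imwrite('pics/r2.png',np.hstack([a(s,350,250,80,60),a(t,320,235,80,60)]))"
```

```text
t 4.42 pos [ 0.4143 -0.2263  0.2896] yaw -10.95 F [ 2.4 -0.6  0.4] open 0.000
tool dx 0.1585 dy 0.1330 dz -0.0104 turn -3.4458926412442548
```

View pics/r2.png

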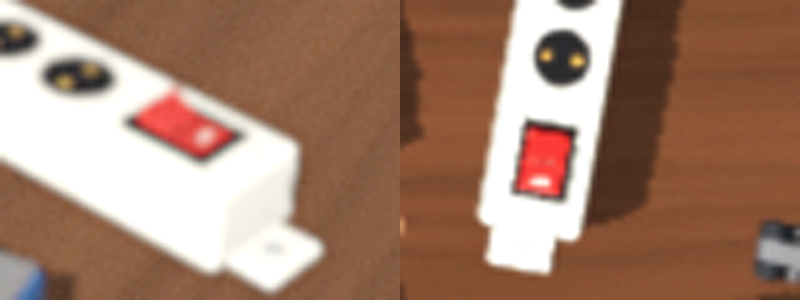

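The red rocker is over: its near half lies level and its far half now stands up. Next is the green button.

send_rows(increments="1 0.0264 0.0222 0 0; 1 0.0264 0.0222 0 0; 1 0.0264 0.0222 0 0; 1 0.0264 0.0222 0 0; 1 0.0264 0.0222 0 0")

```text
t: 4.93
position: [0.5222, -0.3598, 0.2854]
eef_rot: [0.995, -0.096, 0.0, -0.0]
ft_force: [0.9, -0.3, 0.5]
opening: 0.0001
gripper_force: 0.0
```

send_rows(increments="1 0.0265 0.022 0.01 0; 1 0 0 0.02 -3.4; 1 0 0 0.008 0")

```text
t: 5.18
position: [0.5431, -0.3857, 0.2446]
eef_rot: [0.998, -0.065, -0.001, -0.001]
ft_force: [-0.6, 0.6, -1.4]
opening: 0.0
gripper_force: 0.0
```

```bash
python3 -c "
from h import *
togo(.5447,-.387,.225,-7.5)
s=read_camera('side')
print(proj(s,read_state()['position']))
a=lambda c,x0,y0,w,h:cv2.resize(c['color'][y0:y0+h,x0:x0+w],(600,450),interpolation=cv2.INTER_CUBIC)
cv2.imwrite('pics/g1.png',a(s,370,110,80,60))"
```

```text
t 5.18 pos [ 0.5431 -0.3857  0.2446] yaw -7.51 F [-0.6  0.6 -1.4] open 0.000
tool dx 0.0018 dy 0.0011 dz 0.0196 turn -0.0069061964954180155
(np.float64(409.3216116954522), np.float64(145.19993272513045))
```

View pics/g1.png

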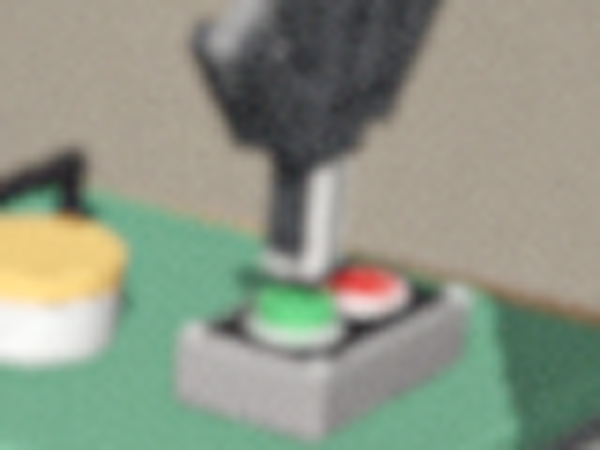

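The fingertips at crop (300,270) are directly above the green button at (297,303), clear of the red one at (368,288). I'll press straight down.

send_rows(increments="1 0.001 0.001 0.006 0; 1 0 0 0.004 0; 1 0 0 0.002 0; 1 0 0 0.002 0; 1 0 0 0.001 0")

```text
t: 5.65
position: [0.5438, -0.3863, 0.2334]
eef_rot: [0.998, -0.067, 0.0, 0.0]
ft_force: [0.4, 0.3, 0.2]
opening: 0.0003
gripper_force: 0.0
```

send_rows(increments="1 0 0 0.001 0; 1 0 0 0.001 0; 1 0 0 0.001 0")

```text
t: 5.9
position: [0.5439, -0.3866, 0.2302]
eef_rot: [0.998, -0.067, 0.0, 0.0]
ft_force: [-1.4, 1.4, 4.0]
opening: -0.0001
gripper_force: 1.9
```

send_rows(increments="1 0 0 0.001 0; 1 0 0 0.001 0; 1 0 0 0.001 0; 1 0 0 0.001 0")

```text
t: 6.23
position: [0.5439, -0.3866, 0.2258]
eef_rot: [0.998, -0.067, 0.0, 0.0]
ft_force: [0.2, 1.8, 4.4]
opening: 0.0001
gripper_force: 1.9
```

send_rows(increments="1 0 0 0.0005 0; 1 0 0 0.0005 0")

```text
t: 6.4
position: [0.5439, -0.3866, 0.225]
eef_rot: [0.998, -0.067, 0.0, 0.0]
ft_force: [-1.7, 1.7, 12.2]
opening: 0.0001
gripper_force: 6.4
```

send_rows(increments="1 0 0 0.0003 0; 1 0 0 0 0")

```text
t: 6.57
position: [0.5439, -0.3866, 0.225]
eef_rot: [0.998, -0.067, 0.0, 0.0]
ft_force: [0.0, 2.1, 8.5]
opening: -0.0001
gripper_force: 4.7
```

send_rows(increments="1 0 0 -0.01 0; 1 0 0 -0.03 0; 1 0 0 -0.03 0; 1 -0.012 -0.035 0 0; 1 -0.012 -0.035 0 0")

```text
t: 6.98
position: [0.53, -0.3151, 0.2965]
eef_rot: [0.998, -0.068, 0.002, 0.001]
ft_force: [0.6, 1.9, 0.5]
opening: -0.0001
gripper_force: 0.0
```

send_rows(increments="1 -0.012 -0.035 0 0; 1 -0.012 -0.035 0 0; 1 -0.012 -0.035 0 -4; 1 0 -0.036 0 -4.4; 1 0 -0.036 0 -5")

```text
t: 7.4
position: [0.509, -0.1318, 0.2951]
eef_rot: [0.999, 0.052, 0.0, 0.0]
ft_force: [0.7, 1.3, 1.0]
opening: 0.0001
gripper_force: 0.0
```

```bash
python3 -c "
from h import *
togo(.4441,.1485,.29,5.8)
s=read_camera('side');t=read_camera('top')
a=lambda c,x0,y0,w,h:cv2.resize(c['color'][y0:y0+h,x0:x0+w],(400,300),interpolation=cv2.INTER_CUBIC)
cv2.imwrite('pics/g2.png',np.hstack([a(s,370,110,80,60),a(t,430,205,80,60)]))"
```

```text
t 7.40 pos [ 0.509  -0.1318  0.2951] yaw 5.93 F [0.7 1.3 1. ] open 0.000
tool dx -0.0357 dy -0.2855 dz 0.0051 turn 0.1278317940291025
```

View pics/g2.png

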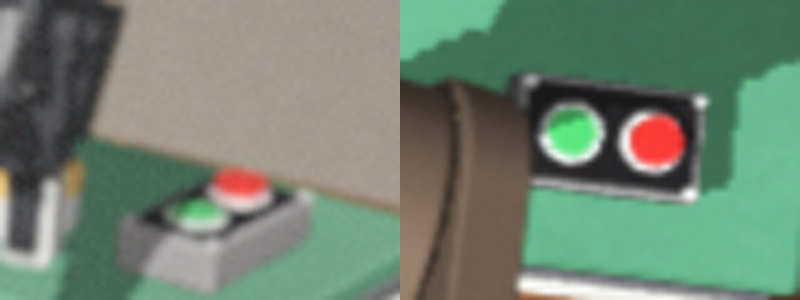

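The green button is in and the stop button has popped out. The carver rocker is last.

send_rows(increments="1 -0.0045 -0.0357 0 0; 1 -0.0045 -0.0357 0 0; 1 -0.0045 -0.0357 0 0; 1 -0.0045 -0.0357 0 0; 1 -0.0045 -0.0357 0 0")

```text
t: 7.92
position: [0.4687, 0.0432, 0.2949]
eef_rot: [0.999, 0.05, 0.0, 0.0]
ft_force: [0.8, 0.5, 1.4]
opening: -0.0001
gripper_force: 0.0
```

send_rows(increments="1 -0.0045 -0.0357 0 0; 1 -0.0045 -0.0357 0 0; 1 -0.0042 -0.0356 0 0; 1 0 0 0.04 0; 1 0 0 0.04 0")

```text
t: 8.33
position: [0.4467, 0.1495, 0.2156]
eef_rot: [0.999, 0.052, 0.003, -0.001]
ft_force: [1.5, -0.2, -0.6]
opening: -0.0002
gripper_force: 0.0
```

send_rows(increments="1 0 0 0.04 0; 1 0 0 0.04 0; 1 0 0 0.025 0; 1 0 0 0.005 0")

```text
t: 8.67
position: [0.4432, 0.1465, 0.1011]
eef_rot: [0.999, 0.05, -0.003, 0.001]
ft_force: [-1.8, -0.8, -0.2]
opening: -0.0002
gripper_force: 0.0
```

```bash
python3 -c "
from h import *
togo(.4441,.1485,.079,5.8)
s=read_camera('side')
print(proj(s,read_state()['position']))
a=lambda c,x0,y0,w,h:cv2.resize(c['color'][y0:y0+h,x0:x0+w],(600,450),interpolation=cv2.INTER_CUBIC)
cv2.imwrite('pics/k1.png',a(s,280,280,80,60))"
```

```text
t 8.67 pos [0.4432 0.1465 0.1011] yaw 5.73 F [-1.8 -0.8 -0.2] open -0.000
tool dx 0.0011 dy -0.0019 dz 0.0221 turn -0.0658005589294186
(np.float64(327.5519994318402), np.float64(316.45329229140884))
```

View pics/k1.png

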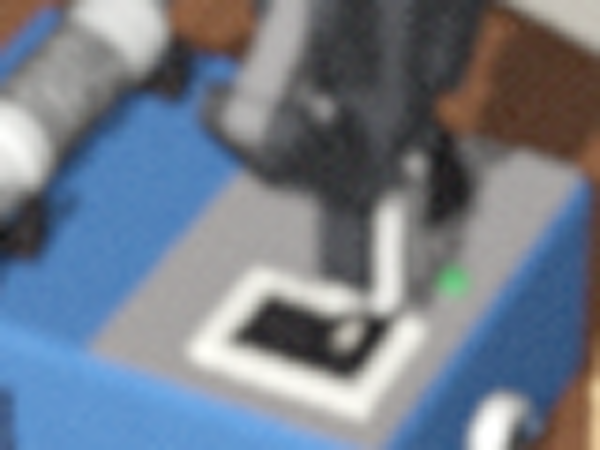

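The fingertips sit over the raised outer end of the black rocker, at crop (365,330). The dial is clear behind the fingers. I'll press.

send_rows(increments="1 0 -0.0015 0.006 0; 1 0 0 0.003 0; 1 0 0 0.002 0; 1 0 0 0.002 0; 1 0 0 0.001 0")

```text
t: 9.13
position: [0.4457, 0.1489, 0.0912]
eef_rot: [0.999, 0.05, 0.001, -0.0]
ft_force: [0.1, -1.1, -0.5]
opening: 0.0001
gripper_force: 0.0
```

send_rows(increments="1 0 0 0.001 0; 1 0 0 0.001 0; 1 0 0 0.001 0; 1 0 0 0.001 0")

```text
t: 9.47
position: [0.4452, 0.1488, 0.0866]
eef_rot: [0.999, 0.05, 0.0, -0.0]
ft_force: [0.6, 0.3, -0.1]
opening: -0.0002
gripper_force: 0.0
```

send_rows(increments="1 -0.002 0 0 0; 1 0 0 0.001 0; 1 0 0 0.001 0; 1 0 0 0.001 0")

```text
t: 9.8
position: [0.4426, 0.1485, 0.0834]
eef_rot: [0.999, 0.05, -0.0, 0.0]
ft_force: [-2.5, -0.9, 3.5]
opening: 0.0004
gripper_force: 1.9
```

send_rows(increments="1 0 0 0.001 0; 1 0 0 0.001 0; 1 0 0 0.001 0")

```text
t: 10.05
position: [0.443, 0.1486, 0.0804]
eef_rot: [0.999, 0.05, -0.0, 0.0]
ft_force: [-2.0, -0.4, 3.4]
opening: 0.0002
gripper_force: 1.6
```

send_rows(increments="1 0 0 0.0005 0; 1 0 0 0.0005 0")

```text
t: 10.22
position: [0.4431, 0.1486, 0.0794]
eef_rot: [0.999, 0.05, -0.0, 0.0]
ft_force: [-2.5, 0.5, 2.6]
opening: -0.0003
gripper_force: 1.5
```

send_rows(increments="1 0 0 0.0005 0; 1 0 0 0 0")

```text
t: 10.38
position: [0.4431, 0.1486, 0.079]
eef_rot: [0.999, 0.05, 0.0, -0.0]
ft_force: [-1.4, 0.1, 3.6]
opening: 0.0002
gripper_force: 1.8
```

send_rows(increments="1 0 0 0.0004 0; 1 0 0 0 0")

```text
t: 10.55
position: [0.4431, 0.1486, 0.0789]
eef_rot: [0.999, 0.05, 0.0, -0.0]
ft_force: [-4.9, -0.7, 13.0]
opening: 0.0002
gripper_force: 5.9
```

The force has jumped to 13 N at z 0.079, so the rocker is at its stop. I'll give it a small extra push and retreat.

send_rows(increments="1 0 0 0.0003 0; 1 0 0 0 0")

```text
t: 10.72
position: [0.4432, 0.1486, 0.0788]
eef_rot: [0.999, 0.05, 0.0, -0.0]
ft_force: [-5.4, -1.8, 17.2]
opening: 0.0002
gripper_force: 8.9
```

send_rows(increments="1 0 0 -0.01 0; 1 0 0 -0.04 0; 1 0 0 -0.04 0; 1 0 0 -0.04 0; 1 0 0 -0.04 0")

```text
t: 11.13
position: [0.443, 0.1485, 0.2503]
eef_rot: [0.999, 0.05, 0.0, -0.0]
ft_force: [1.6, 0.2, 0.0]
opening: 0.0001
gripper_force: 0.0
```

send_rows(increments="1 0 0.036 0 0; 1 0 0.036 0 0; 1 0 0.036 0 0; 1 0 0.036 0 0; 1 0 0 0 0")

```text
t: 11.55
position: [0.4585, 0.0005, 0.2486]
eef_rot: [0.999, 0.049, 0.001, 0.001]
ft_force: [0.3, 0.5, -0.1]
opening: -0.0
gripper_force: 0.0
```

```bash
python3 -c "
from h import *
togo(.4441,.1485,.079,5.8)
s=read_camera('side')
cv2.imwrite('pics/k2.png',cv2.resize(s['color'][110:350,230:470],(600,600),interpolation=cv2.INTER_CUBIC))"
```

```text
t 11.55 pos [0.4585 0.0005 0.2486] yaw 5.59 F [ 0.3  0.5 -0.1] open -0.000
tool dx 0.0000 dy -0.1487 dz 0.1696 turn -0.2121661455826267
```

View pics/k2.png

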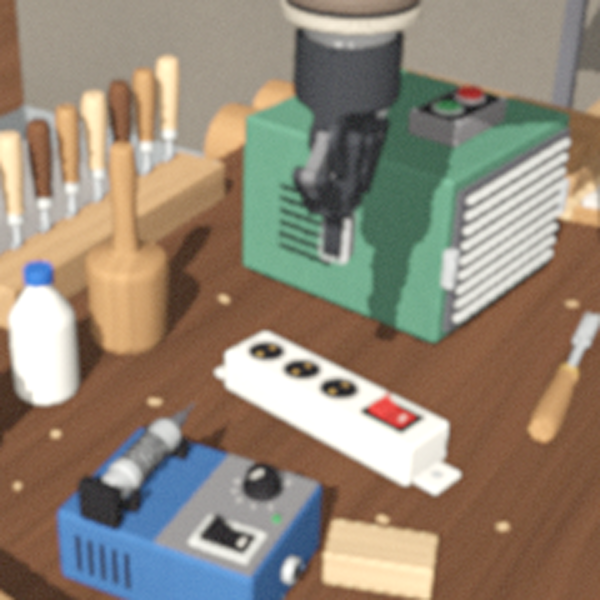

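The final view shows both rockers over, the green button in with stop out, and the dial, handpiece and loose items where they were. The arm is clear of everything, so I'm handing in.

```bash
python3 -c "
from plant import *
print(hand_in())"
```

```text
the job is handed in; nothing more can be done
None
```

The bench is switched on in the order asked (red rocker, green start button, black rocker), each pressed to its stop at under 20 N with nothing else visibly disturbed, and the job is handed in at about 12 s; no verdict was shown.

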